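Turn the knife blank over and hold the blast gate half open

TASK

Dust off the other face of the knife blank: turn its hinged frame right over by the pin, so that it lies flat on the grille of the dusting box. Only then slide the sprung blast gate open by its upright handle to half travel (never past three quarters) and finish while still holding it there with the fingers, as it springs shut when let go. Leave the things lying around where they are.

Things in the scene. Friction and masses are not known exactly. Their poses are not given: they have to be found in the camera images.
- dusting_box: Fixed dusting box, foot plate 110x190 mm; origin at the centre of its underside, on the bench. Its hinge line runs along its x axis through the point 45 mm above the origin. The rest posts are on its +y side, the suction box with the grille (top 39 mm above the bench) on its -y side; hinge cheeks 48 mm high at x = +-52 mm. Position and yaw vary.
- frame (a joint): Angle of the aluminium turnover frame (96x82x8 mm, a steel knife blank clamped in it) about the hinge line, rad. 0: flat on the rest posts (+y side); pi/2: upright; pi (3.14, the stop): turned over, flat on the grille (-y side). Grows by turning positively about the box's x axis. It starts between 0 and 1.2. The hinge is stiff (about 0.13 N m of friction), so the frame stays where it is left.
- pin_mid (a point): Point to grip on the frame's turning pin: plain round steel, 10 mm diameter, parallel to the hinge line and 76 mm from it, sticking out 55 mm at the frame's front (x = -45 to -100 mm in the box's frame; this point x = -78, y = 76 cos a, z = 45 + 76 sin a mm at frame angle a). Only the bench lies under it. Held from above by two fingers, it can turn between them.
- gate_base: Fixed blast-gate housing, 180x96 mm, 34 mm high at its two rails, with a 7 mm spring barrel at each long side; origin under the centre of the blade's closed position, on the bench (housing from x = -112 to +68 mm). The gate opens along this body's -x direction (roughly away from the robot). Its round black throat is 50 mm wide. Position and yaw vary.
- gate (a joint): Opening of the sliding steel gate blade, m: 0 shut, 0.030 half travel (the blade's trailing (+x) edge crosses the middle of the round throat and the handle stands at the middle one of the three black marks on each rail), 0.060 full. A spring closes it: 3 N when shut, rising by 2 N per 10 mm, so 9 N at half travel, 15 N fully open.
- gate_handle: The gate blade with its upright dark steel handle, a round post of 16 mm diameter (18 mm at its foot), 50 mm high; origin at the handle's foot, 26.5 mm above the bench; top 76.5 mm above. Nothing over 35 mm stands beside it. It is 30 mm to the -x side of the housing's origin when shut and moves with the blade.
- handle_mid (a point): Point on the handle's axis at the height to grip it, 60 mm above the bench.
- tape_measure: Bystander: pocket tape measure, 58x74x28 mm; origin at the centre of its underside. Not to be disturbed.
- sanding_block: Bystander: cork sanding block, 57x96x31 mm; origin at the centre of its underside. Not to be disturbed.
- wood_block: Bystander: pine offcut, 40x85x28 mm; origin at the centre of its underside. Not to be disturbed.

How it is judged:
On the way, in this order (a step that is already met when the one before it is completed fails the run):
1. the frame is turned over and lies flat on the grille, the gate still shut (value of joint frame above 3.04 rad and value of joint gate below 0.006 m), for 0.2 s.
2. the gate is held at half travel by its handle (value of joint gate between 0.025 and 0.035 m and contact force between the fingers and gate_handle above 3 N), for 0.3 s.
At the end, for the whole second after the job is handed in: The frame lies turned over on the grille (within about 0.1 rad of its stop), and the fingers press on the gate's handle (over 3 N) and hold the gate still at 30 mm of opening, within 5 mm, through the last second (all of step 2 and value of joint frame above 3.04 rad and velocity of joint gate between -0.01 and 0.01 m/s); the arm keeps its last pose, push and grip.
It fails at once if the gate is opened before the frame lies turned over (value of joint gate above 0.01 m and value of joint frame below 3.04 rad).
It fails at once if the gate is opened past three quarters (value of joint gate above 0.046 m).
It fails at once if a bystander is moved by more than 2 cm (distance of any of tape_measure, sanding_block, wood_block from where it was at the start of the episode above 0.02 m).
It also fails if it takes over 51 s, if anything falls off the work surface, if the arm or the gripper's body presses on something with over 40 N, if the wrist force passes 120 N, or if a joint passes its speed limit or range.

ROBOT

A 6-joint arm with a two-finger parallel gripper is mounted at the origin on a cart in front of the work surface, level with it; the furniture and walls round the work are solid. World frame = base frame: x ahead of the robot, y to its left, z up, the work surface at z = 0. Lengths are in m, angles in rad, forces in N, time in s.
With the tool pointing down it reaches from about 0.325 to 0.9 m from the base axis. Payload 6.1 kg.
Tool frame: the origin (TCP) lies where the fingers leave the gripper's body, on its centre line; the fingertips stand 70 mm ahead of it and the grasp point (between the pads) lies 51 mm ahead of it; z points along the fingers, y is the line along which they close (so a half turn about z gives the same grasp; the last joint's range is limited). The gripper opens to 87 mm and grips with 3 to 60 N. Pads are 19 mm wide; open, the fingers measure 117 mm over their backs; the gripper's body (75 mm by 190 mm) begins 51 mm behind the grasp point.
Start: joints at [1.156, 0.22, 1.526, -0, 1.395, -0.126], TCP at [0.178, 0.599, 0.292] pointing down, gripper open.
Joint ranges: [-2.98, 2.98], [-0.91, 2.08], [0.09, 2.57], [-1.24, 4.39], [0.2, 2.65], [-2.68, 2.68]. Speed limits (rad/s): [2.57, 2.57, 3.01, 3.14, 3.14, 3.14].

INTERFACE

Orientations are given as a rotation vector (axis times angle).
In Python, from cell import observe, camera, camera_model, sign_off, look_for gives the robot as it stands.
- The arm moves only by the tool play_rows, never from a script. Its argument "commands" is a list of rows, each an object of numbers: "rx", "ry", "rz": the turn, a rotation vector about the tool's x, y, z in degrees; "tx", "ty", "tz": the shift along the tool's x, y, z in m; "fingers": the opening, from -1 (shut) to 1 (fully open). In form: [{"rx": .., "ry": .., "rz": .., "tx": .., "ty": .., "tz": .., "fingers": ..}, ...]. A call has 1 to 5 rows; each row is the pose to reach, as a shift and turn from the pose commanded when the call began, along the tool's axes at that moment; what a row does not reach only later rows make up. A row lasts 1/12 s, in which the tool goes at most 41.7 mm and 7.16 degrees, less where a joint would pass 70% of its speed; a pose out of reach is approached as far as the arm can. A call with a gripper value outside its range is refused whole. The fingers move at their own pace and stop on an object; "grip_force" is the grip in N (left out, the last holds). Time passes only in rows, so rows that repeat a pose let the fingers close. It gives the time, the measured TCP pose, the force, the opening and the grip force at its end, in the units of the state.
- observe(): the state, without advancing time (a new reading comes with each control period).
- camera(name): name is "side" or "top"; returns the picture (480x640x3 uint8, red, green, blue); there is no depth.
- camera_model(name): a dict with "intrinsics" (3x3 intrinsics, pixels), "k1" (the pictures are not rectified: a ray, as slopes to the right and down, at radius r is drawn at 1 + k1 r^2 times it, then the intrinsics apply), "origin" and "rotation" of the camera in the world. Camera axes: x right, y up, looking along -z (the intrinsics and any distortion apply to the point x, -y, -z); pixel columns grow to the right and rows downward; lengths in m; the calibration is good to about 2 mm. A picture is of the moment at which its call begins. camera_model takes no time and is no camera call.
- sign_off(): hands the job in; it is judged then, once.
Trained networks look in the newest picture that a camera, given by its name, has taken for a name from the list of things; names that differ only in an ending like _2 or _b are one class to them, and where a whole thing is asked for, a point or a joint stands for the part that bears it (a point fixed in the world has none). Each returns a list of dicts, best first, with "conf" (0 to 1); they miss things now and then, are a little off and sometimes report something else, mostly with a low value. They report only what shows in the picture. A call takes as long as a camera call.
- look_for(query, camera): "position" ([x, y, z] in m, in world coordinates, good to about 4 mm: the middle of the surface that is visible of it).
The state is a dict: "t": time; "qpos": joint angles; "qd": joint speeds; "joint_efforts": joint torques, N m; "tcp_pos": TCP position; "ee_rot": TCP orientation; "force": force on the tool from outside, world axes, zero at the start; "torque": the same for the moment, N m; "opening": finger opening in m; "grip_force": force on a finger pad.
Only numpy, scipy, OpenCV 4.12 (cv2) and the standard library are available. Lean on these libraries where they do the work, as an engineer would, in place of code of your own. Each camera call takes 0.05 s, during which the arm holds its last target. There are 200 camera calls.

## Working session

There is one attempt and no reset: what is moved stays moved. The work goes in short steps, Python scripts to look and compute and a tool call to move; the robot and the scene stay as the last step left them, time stands still between calls to the robot, and variables do not carry over. Pictures are saved under pics/ and viewed, at most 10 in all, crops included, and the job is handed in when it is done.

Besides the shell and the picture viewer there is one more tool, called after "Emit:" as a command line: name --argument value ..., lists and objects as JSON in quotes. play_rows: Moves the arm, as the interface text tells. Its arguments: {"type":"object","properties":{"commands":{"type":"array","items":{"type":"object","properties":{"rx":{"type":"number"},"ry":{"type":"number"},"rz":{"type":"number"},"tx":{"type":"number"},"ty":{"type":"number"},"tz":{"type":"number"},"fingers":{"type":"number"}}}},"grip_force":{"type":"number"}},"required":["commands"]}

```bash
mkdir -p pics; ls; python3 - <<'E'
from cell import *
import cv2
for c in("top","side"):
    im=camera(c); cv2.imwrite(f"pics/{c}0.png",im[:,:,::-1])
    m=camera_model(c); print(c,m)
    for q in["dusting_box","frame","pin_mid","gate_base","gate_handle","handle_mid","tape_measure","sanding_block","wood_block"]:
        print(q,[(d["conf"],[round(float(x),3) for x in d["position"]]) for d in look_for(q,c)[:2]])
print(observe())
E
```

```text
pics
top {'intrinsics': array([[581.49826265,   0.        , 318.1453777 ],
       [  0.        , 581.49826265, 231.91246497],
       [  0.        ,   0.        ,   1.        ]]), 'k1': -0.10525385609709627, 'origin': array([ 0.50856394, -0.25852571,  1.20333124]), 'rotation': array([ 0.0458217 , -0.07864136, -1.55869419])}
dusting_box [(0.68, [0.527, -0.273, 0.037])]
frame [(0.9, [0.533, -0.24, 0.066])]
pin_mid [(0.67, [0.529, -0.24, 0.068])]
gate_base [(0.57, [0.526, -0.023, 0.026])]
gate_handle [(0.74, [0.51, -0.017, 0.029]), (0.59, [0.533, -0.237, 0.069])]
handle_mid [(0.78, [0.501, -0.019, 0.027])]
tape_measure [(0.85, [0.697, -0.332, 0.027]), (0.4, [0.508, -0.018, 0.026])]
sanding_block [(0.75, [0.711, -0.231, 0.032]), (0.62, [0.533, -0.238, 0.067])]
wood_block [(0.74, [0.712, -0.233, 0.034]), (0.59, [0.59, -0.484, 0.032])]
side {'intrinsics': array([[481.89742773,   0.        , 328.05432251],
       [  0.        , 481.89742773, 240.80778756],
       [  0.        ,   0.        ,   1.        ]]), 'k1': -0.10020101367787312, 'origin': array([0.16654885, 0.33942668, 0.64127551]), '
[... 436 characters left out ...]
481, 0.03])]
{'t': 1.0, 'qpos': array([ 1.15586873e+00,  2.20376176e-01,  1.52647630e+00,  3.29029886e-05,
        1.39470990e+00, -1.26126471e-01]), 'qd': array([-4.15942186e-07,  6.28266743e-04, -1.67252901e-03, -1.55602330e-03,
        1.15321439e-05,  9.88856659e-04]), 'joint_efforts': array([ 1.18182891e-05, -4.94576418e+01, -3.87713742e+01,  7.00554578e-02,
        4.71555325e-02, -3.88262060e-05]), 'tcp_pos': array([0.17801372, 0.59911465, 0.29226498]), 'ee_rot': array([-4.52078474e-01, -3.10887185e+00, -5.94317010e-05]), 'force': array([-0.55305724, -0.04303225, -0.23607972]), 'torque': array([-0.04740956,  0.04477186,  0.02573517]), 'grip_force': 0.0, 'opening': 0.08710311616330114}
```

View pics/top0.png

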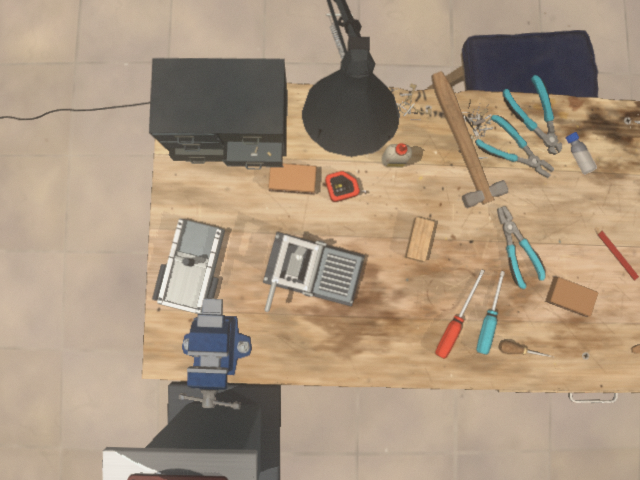

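View pics/side0.png

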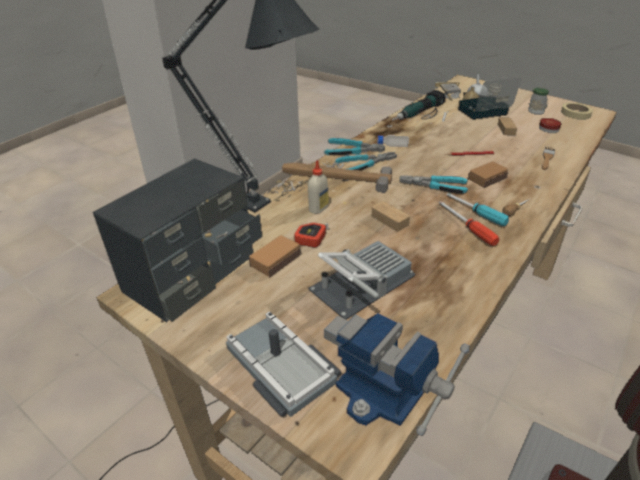

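```bash
cat > h.py <<'E'
import numpy as np, cv2
from cell import *
from scipy.spatial.transform import Rotation as R
def proj(c,P):
    m=camera_model(c); P=np.atleast_2d(np.array(P,float)); r=m["rotation"]
    q=(P-m["origin"])@R.from_rotvec(r).as_matrix()
    return cv2.projectPoints((q*[1,-1,-1]).reshape(-1,1,3),np.zeros(3),np.zeros(3),m["intrinsics"],np.array([m["k1"],0,0,0.]))[0][:,0]
def ray(c,u,z):
    m=camera_model(c)
    n=cv2.undistortPoints(np.array([[u]],float),m["intrinsics"],np.array([m["k1"],0,0,0.]))[0,0]
    d=R.from_rotvec(m["rotation"]).as_matrix()@np.array([n[0],-n[1],-1]); o=m["origin"]
    return o+d*(z-o[2])/d[2]
E
python3 - <<'E'
import cv2
from h import *
t=cv2.imread("pics/top0.png");s=cv2.imread("pics/side0.png")
a=cv2.resize(t[212:322,145:375],None,fx=3.47,fy=3.47,interpolation=cv2.INTER_CUBIC); cv2.imwrite("pics/ct.png",a)
b=cv2.resize(s[235:415,220:420],None,fx=3.3,fy=3.3,interpolation=cv2.INTER_CUBIC); cv2.imwrite("pics/cs.png",b)
print(a.shape,b.shape)
E
```

```text
(382, 798, 3) (594, 660, 3)
```

View pics/ct.png

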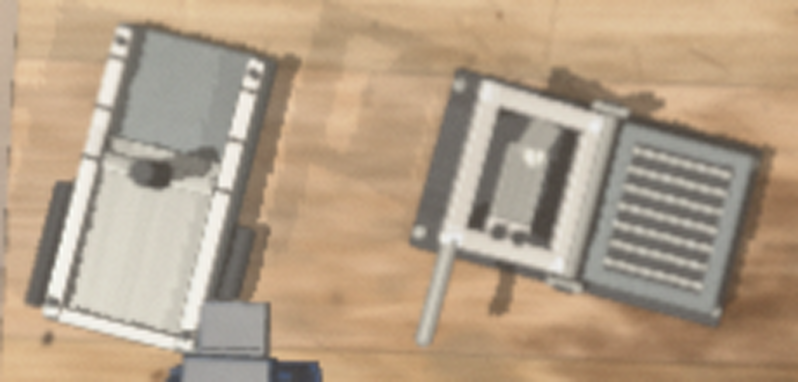

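View pics/cs.png

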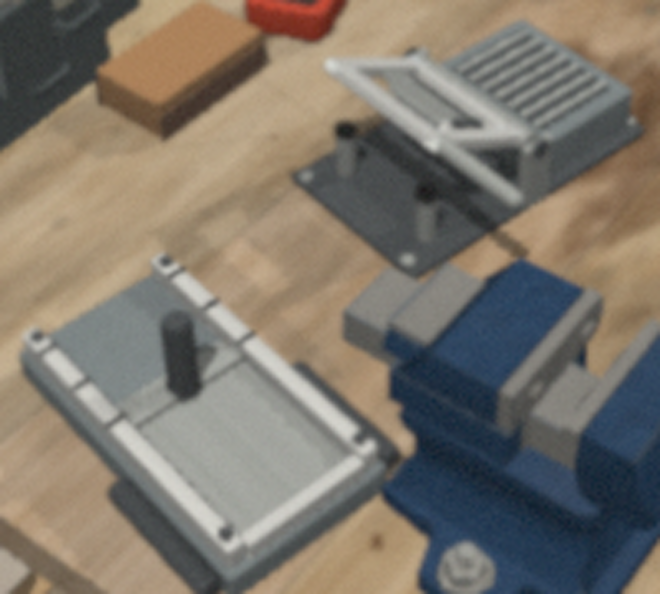

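```bash
cat > fit.py <<'E'
from h import *
from scipy.optimize import least_squares
T=lambda u,v:(u/3.47+145,v/3.47+212)
S=lambda u,v:(u/3.3+220,v/3.3+235)
def W(p,l): c,s=np.cos(p[2]),np.sin(p[2]); return np.array([p[0]+c*l[0]-s*l[1],p[1]+s*l[0]+c*l[1],l[2]])
def pin(a,x): return [x,.076*np.cos(a),.045+.076*np.sin(a)]
def box(p):
    a=p[3]
    return [("top",T(418,243),[-.055,.095,.004]),("top",T(460,70),[.055,.095,.004]),("side",S(293,178),[.055,.095,.004]),("side",S(412,272),[-.055,.095,.004]),
    ("top",T(610,105),[.052,0,.048]),("top",T(565,287),[-.052,0,.048]),("side",S(540,148),[-.052,0,.048]),
    ("top",T(424,343),pin(a,-.1)),("side",S(520,200),pin(a,-.1)),("top",T(449,240),pin(a,-.048)),("side",S(432,145),pin(a,-.048)),("side",S(333,66),pin(a,.045))]
def gate(p):
    return [("top",T(150,170),[-.03,0,.0765]),("side",S(177,318),[-.03,0,.0765]),("side",S(184,392),[-.03,0,.0265]),
    ("top",T(122,24),[-.112,-.048,.034]),("top",T(272,60),[-.112,.048,.034]),("top",T(43,315),[.068,-.048,.034]),("top",T(193,350),[.068,.048,.034]),
    ("side",S(158,258),[-.112,.048,.034]),("side",S(26,335),[-.112,-.048,.034])]
for f,p0 in((box,[.53,-.26,-.2,.4]),(gate,[.5,-.02,2.9])):
    res=lambda p:np.concatenate([proj(c,W(p,l))[0]-u for c,u,l in f(p)])
    r=least_squares(res,p0,loss="soft_l1"); print(f.__name__,r.x.round(4)); print(res(r.x).reshape(-1,2).round(1).tolist())
    if f is box: print("pin",W(r.x,pin(r.x[3],-.078)),"hinge",W(r.x,[-.078,0,.045]))
    else: print("handle",W(r.x,[-.03,0,.06]))
E
python3 fit.py
```

```text
box [ 0.5282 -0.2762 -0.2484  0.4481]
[[-2.6, 0.6], [-0.8, -1.1], [-0.5, -1.5], [1.3, 1.3], [0.6, 0.7], [0.2, -1.1], [-0.2, -3.0], [0.0, -1.8], [-1.3, -0.2], [-0.2, 1.7], [4.4, 0.9], [0.5, -0.3]]
pin [ 0.46947703 -0.19060686  0.07792912] hinge [ 0.45263877 -0.25700073  0.045     ]
gate [ 0.5085 -0.0187  2.9148]
[[-2.6, 0.5], [0.4, -0.2], [0.7, -1.8], [-2.9, -1.9], [-0.3, -1.1], [-2.4, 1.0], [0.5, 2.5], [2.3, -5.1], [-4.0, -1.3]]
handle [ 0.53775831 -0.02542969  0.06      ]
```

```bash
cat >> fit.py <<'E'
print("---")
def tri(a,b,p0):
    r=least_squares(lambda p:np.concatenate([proj("top",p)[0]-a,proj("side",p)[0]-b]),p0); return r.x.round(4),r.fun.round(1)
print("pintip",tri(T(424,343),S(520,200),[.45,-.2,.08]))
print("handletop",tri(T(150,170),S(177,318),[.53,-.02,.07]))
print("foot++",tri(T(460,70),S(293,178),[.53,-.02,.0])); print("foot-+",tri(T(418,243),S(412,272),[.53,-.02,.0]))
for n,u in dict(gNW=T(122,24),gNE=T(272,60),gSW=T(43,315),gSE=T(193,350)).items(): print(n,ray("top",u,.034))
print("grille",ray("top",T(768,155),.039),ray("top",T(718,322),.039))
# pin tip predicted
p=[.5282,-.2762,-.2484,.4481]; print(W(p,pin(p[3],-.1)))
t=cv2.imread("pics/top0.png");s=cv2.imread("pics/side0.png")
E
python3 fit.py | sed -n '/---/,$p'
```

```text
---
pintip (array([ 0.4452, -0.1851,  0.0791]), array([-0.1, -0.2,  0.2,  0. ]))
handletop (array([ 0.5402, -0.0284,  0.0717]), array([-0.5, -0.7,  0.7,  0.1]))
foot++ (array([ 6.036e-01, -1.985e-01, -1.000e-04]), array([-0.2, -0.4,  0.4,  0. ]))
foot-+ (array([ 0.5015, -0.1746,  0.0018]), array([-0.6, -1. ,  1. ,  0.1]))
gNW [ 0.62473144 -0.00303566  0.034     ]
gNE [ 0.60471636 -0.09131385  0.034     ]
gSW [0.45523642 0.03852878 0.034     ]
gSE [ 0.43649988 -0.04914449  0.034     ]
grille [ 0.5526127  -0.37968815  0.039     ] [ 0.45621403 -0.35133989  0.039     ]
[ 0.44810943 -0.18522036  0.0779273 ]
```

Emit:
play_rows --commands '[{"tx": -0.119, "ty": -0.161}, {"tx": -0.119, "ty": -0.161}, {"tx": -0.119, "ty": -0.161}, {"tx": -0.119, "ty": -0.161}, {"tx": -0.119, "ty": -0.161, "rz": -2.4}]'

```text
invalid input at $.commands[0]: expected keys rx, ry, rz, tx, ty, tz, fingers
```

Emit:
play_rows --commands '[{"tx": -0.119, "ty": -0.161, "tz": 0, "rx": 0, "ry": 0, "rz": 0, "fingers": 1}, {"tx": -0.119, "ty": -0.161, "tz": 0, "rx": 0, "ry": 0, "rz": 0, "fingers": 1}, {"tx": -0.119, "ty": -0.161, "tz": 0, "rx": 0, "ry": 0, "rz": 0, "fingers": 1}, {"tx": -0.119, "ty": -0.161, "tz": 0, "rx": 0, "ry": 0, "rz": 0, "fingers": 1}, {"tx": -0.119, "ty": -0.161, "tz": 0, "rx": 0, "ry": 0, "rz": 0, "fingers": 1}]'

```text
t: 1.42
tcp_pos: [0.2465, 0.4086, 0.292]
ee_rot: [0.452, 3.109, -0.001]
force: [0.7, -0.2, -0.5]
opening: 0.0873
grip_force: 0.0
```

Emit:
play_rows --commands '[{"tx": -0.119, "ty": -0.161, "tz": 0, "rx": 0, "ry": 0, "rz": 0, "fingers": 1}, {"tx": -0.119, "ty": -0.161, "tz": 0, "rx": 0, "ry": 0, "rz": 0, "fingers": 1}, {"tx": -0.119, "ty": -0.161, "tz": 0, "rx": 0, "ry": 0, "rz": 0, "fingers": 1}, {"tx": -0.119, "ty": -0.161, "tz": 0, "rx": 0, "ry": 0, "rz": 0, "fingers": 1}, {"tx": -0.119, "ty": -0.161, "tz": 0, "rx": 0, "ry": 0, "rz": 0, "fingers": 1}]'

```text
t: 1.83
tcp_pos: [0.3147, 0.2204, 0.2925]
ee_rot: [0.452, 3.108, 0.0]
force: [0.5, -0.2, 0.0]
opening: 0.0874
grip_force: 0.0
```

Emit:
play_rows --commands '[{"tx": -0.119, "ty": -0.161, "tz": 0, "rx": 0, "ry": 0, "rz": 0, "fingers": 1}, {"tx": -0.119, "ty": -0.161, "tz": 0, "rx": 0, "ry": 0, "rz": 0, "fingers": 1}, {"tx": -0.119, "ty": -0.161, "tz": 0, "rx": 0, "ry": 0, "rz": 0, "fingers": 1}, {"tx": -0.119, "ty": -0.161, "tz": 0, "rx": 0, "ry": 0, "rz": 0, "fingers": 1}, {"tx": -0.119, "ty": -0.161, "tz": 0, "rx": 0, "ry": 0, "rz": 0, "fingers": 1}]'

```text
t: 2.25
tcp_pos: [0.3831, 0.0318, 0.2928]
ee_rot: [0.454, 3.107, -0.001]
force: [-0.5, 1.4, 1.1]
opening: 0.0874
grip_force: 0.0
```

Emit:
play_rows --commands '[{"tx": -0.119, "ty": -0.161, "tz": 0, "rx": 0, "ry": 0, "rz": 0, "fingers": 1}, {"tx": -0.119, "ty": -0.161, "tz": 0, "rx": 0, "ry": 0, "rz": 0, "fingers": 1}, {"tx": -0.119, "ty": -0.161, "tz": 0, "rx": 0, "ry": 0, "rz": 0, "fingers": 1}, {"tx": -0.119, "ty": -0.161, "tz": 0, "rx": 0, "ry": 0, "rz": 0, "fingers": 1}, {"tx": -0.119, "ty": -0.161, "tz": 0, "rx": 0, "ry": 0, "rz": -2.4, "fingers": 1}]'

```text
t: 2.67
tcp_pos: [0.4513, -0.1569, 0.2925]
ee_rot: [0.389, 3.116, -0.001]
force: [0.7, 0.8, 0.5]
opening: 0.0872
grip_force: 0.0
```

Emit:
play_rows --commands '[{"tx": -0.025, "ty": -0.03, "tz": 0.0, "rx": 0, "ry": 0, "rz": 0, "fingers": 1}, {"tx": -0.025, "ty": -0.03, "tz": 0.03, "rx": 0, "ry": 0, "rz": 0, "fingers": 1}, {"tx": -0.025, "ty": -0.03, "tz": 0.06, "rx": 0, "ry": 0, "rz": 0, "fingers": 1}, {"tx": -0.025, "ty": -0.03, "tz": 0.08, "rx": 0, "ry": 0, "rz": 0, "fingers": 1}, {"tx": -0.025, "ty": -0.03, "tz": 0.08, "rx": 0, "ry": 0, "rz": 0, "fingers": 1}]' --grip_force 15

```text
t: 3.08
tcp_pos: [0.4651, -0.1878, 0.2072]
ee_rot: [-0.387, -3.109, -0.006]
force: [-1.0, 0.7, -0.3]
opening: 0.0871
grip_force: 0.0
```

```bash
python3 - <<'E'
from h import *
t=camera("top")[:,:,::-1];s=camera("side")[:,:,::-1]
f=lambda i,x,y:cv2.resize(i[y:y+150,x:x+190],None,fx=2.1,fy=3 and 2.1,interpolation=cv2.INTER_CUBIC)
cv2.imwrite("pics/b.png",np.hstack([f(t,190,200),f(s,270,190)]))
o=observe();print(o["tcp_pos"],o["ee_rot"])
E
```

```text
[ 0.46752065 -0.18884552  0.21211362] [-3.86701161e-01 -3.11634093e+00 -9.15890666e-04]
```

View pics/b.png

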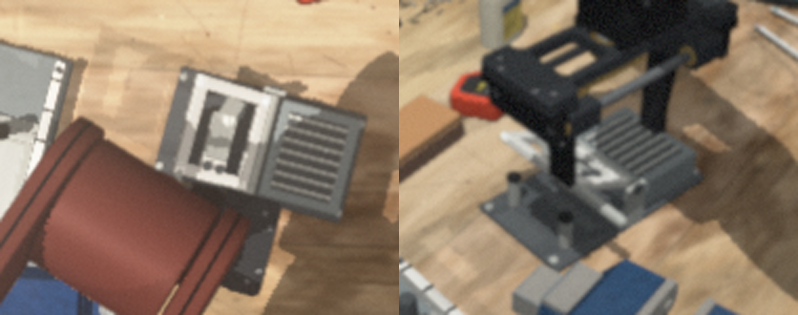

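Emit:
play_rows --commands '[{"tx": 0, "ty": -0.001, "tz": 0.03, "rx": 0, "ry": 0, "rz": 0, "fingers": 1}, {"tx": 0, "ty": -0.001, "tz": 0.06, "rx": 0, "ry": 0, "rz": 0, "fingers": 1}, {"tx": 0, "ty": -0.001, "tz": 0.082, "rx": 0, "ry": 0, "rz": 0, "fingers": 1}, {"tx": 0, "ty": -0.001, "tz": 0.082, "rx": 0, "ry": 0, "rz": 0, "fingers": 0}, {"tx": 0, "ty": -0.001, "tz": 0.082, "rx": 0, "ry": 0, "rz": 0, "fingers": -0.4}]'

```text
t: 3.6
tcp_pos: [0.468, -0.19, 0.1314]
ee_rot: [0.386, 3.117, -0.0]
force: [0.2, -0.5, -0.2]
opening: 0.0803
grip_force: 0.0
```

Emit:
play_rows --commands '[{"tx": 0, "ty": 0, "tz": 0, "rx": 0, "ry": 0, "rz": 0, "fingers": -1}, {"tx": 0, "ty": 0, "tz": 0, "rx": 0, "ry": 0, "rz": 0, "fingers": -1}, {"tx": 0, "ty": 0, "tz": 0, "rx": 0, "ry": 0, "rz": 0, "fingers": -1}, {"tx": 0, "ty": 0, "tz": 0, "rx": 0, "ry": 0, "rz": 0, "fingers": -1}, {"tx": 0, "ty": 0, "tz": 0, "rx": 0, "ry": 0, "rz": 0, "fingers": -1}]'

```text
t: 4.02
tcp_pos: [0.468, -0.1902, 0.1312]
ee_rot: [0.387, 3.116, -0.001]
force: [-0.9, 0.1, 0.3]
opening: 0.0481
grip_force: 0.0
```

Emit:
play_rows --commands '[{"tx": 0, "ty": 0, "tz": 0, "rx": 0, "ry": 0, "rz": 0, "fingers": -1}, {"tx": 0, "ty": 0, "tz": 0, "rx": 0, "ry": 0, "rz": 0, "fingers": -1}]'

```text
t: 4.18
tcp_pos: [0.4676, -0.19, 0.1304]
ee_rot: [0.387, 3.117, -0.0]
force: [0.2, 0.6, 0.1]
opening: 0.0352
grip_force: 0.0
```

Emit:
play_rows --commands '[{"tx": 0, "ty": 0, "tz": 0, "rx": 0, "ry": 0, "rz": 0, "fingers": -1}, {"tx": 0, "ty": 0, "tz": 0, "rx": 0, "ry": 0, "rz": 0, "fingers": -1}, {"tx": 0, "ty": 0, "tz": 0, "rx": 0, "ry": 0, "rz": 0, "fingers": -1}, {"tx": 0, "ty": 0, "tz": 0, "rx": 0, "ry": 0, "rz": 0, "fingers": -1}, {"tx": 0, "ty": 0, "tz": 0, "rx": 0, "ry": 0, "rz": 0, "fingers": -1}]'

```text
t: 4.6
tcp_pos: [0.4677, -0.1892, 0.1302]
ee_rot: [-0.387, -3.118, -0.003]
force: [1.1, 4.7, 1.7]
opening: 0.0093
grip_force: 15.0
```

Emit:
play_rows --commands '[{"tx": 0, "ty": 0, "tz": 0, "rx": 0, "ry": 0, "rz": 0, "fingers": -1}]'

```text
t: 4.68
tcp_pos: [0.4677, -0.1891, 0.1302]
ee_rot: [-0.387, -3.118, -0.003]
force: [1.0, 5.7, 1.7]
opening: 0.0093
grip_force: 15.0
```

Emit:
play_rows --commands '[{"tx": 0, "ty": -0.005, "tz": -0.009, "rx": 0, "ry": 0, "rz": 0, "fingers": -1}, {"tx": 0, "ty": -0.011, "tz": -0.017, "rx": 0, "ry": 0, "rz": 0, "fingers": -1}, {"tx": 0, "ty": -0.0185, "tz": -0.024, "rx": 0, "ry": 0, "rz": 0, "fingers": -1}, {"tx": 0, "ty": -0.0265, "tz": -0.03, "rx": 0, "ry": 0, "rz": 0, "fingers": -1}, {"tx": 0, "ty": -0.0355, "tz": -0.0355, "rx": 0, "ry": 0, "rz": 0, "fingers": -1}]'

```text
t: 5.1
tcp_pos: [0.459, -0.2231, 0.1664]
ee_rot: [-0.386, -3.117, -0.005]
force: [0.2, 6.4, 3.9]
opening: 0.0096
grip_force: 15.0
```

Emit:
play_rows --commands '[{"tx": 0, "ty": -0.0095, "tz": -0.004, "rx": 0, "ry": 0, "rz": 0, "fingers": -1}, {"tx": 0, "ty": -0.0195, "tz": -0.006, "rx": 0, "ry": 0, "rz": 0, "fingers": -1}, {"tx": 0, "ty": -0.0295, "tz": -0.0073, "rx": 0, "ry": 0, "rz": 0, "fingers": -1}, {"tx": 0, "ty": -0.0395, "tz": -0.007, "rx": 0, "ry": 0, "rz": 0, "fingers": -1}, {"tx": 0, "ty": -0.05, "tz": -0.0055, "rx": 0, "ry": 0, "rz": 0, "fingers": -1}]'

```text
t: 5.52
tcp_pos: [0.4463, -0.2733, 0.1711]
ee_rot: [-0.386, -3.117, -0.0]
force: [-0.8, 4.2, -0.3]
opening: 0.009
grip_force: 15.0
```

Emit:
play_rows --commands '[{"tx": 0, "ty": -0.01, "tz": 0.003, "rx": 0, "ry": 0, "rz": 0, "fingers": -1}, {"tx": 0, "ty": -0.019, "tz": 0.007, "rx": 0, "ry": 0, "rz": 0, "fingers": -1}, {"tx": 0, "ty": -0.0275, "tz": 0.0125, "rx": 0, "ry": 0, "rz": 0, "fingers": -1}, {"tx": 0, "ty": -0.0355, "tz": 0.019, "rx": 0, "ry": 0, "rz": 0, "fingers": -1}, {"tx": 0, "ty": -0.0425, "tz": 0.027, "rx": 0, "ry": 0, "rz": 0, "fingers": -1}]'

```text
t: 5.93
tcp_pos: [0.4358, -0.3148, 0.1433]
ee_rot: [-0.387, -3.117, -0.001]
force: [-0.8, 3.9, 1.9]
opening: 0.0093
grip_force: 15.0
```

Emit:
play_rows --commands '[{"tx": 0, "ty": -0.006, "tz": 0.0085, "rx": 0, "ry": 0, "rz": 0, "fingers": -1}, {"tx": 0, "ty": -0.0105, "tz": 0.0175, "rx": 0, "ry": 0, "rz": 0, "fingers": -1}, {"tx": 0, "ty": -0.014, "tz": 0.027, "rx": 0, "ry": 0, "rz": 0, "fingers": -1}, {"tx": 0, "ty": -0.016, "tz": 0.037, "rx": 0, "ry": 0, "rz": 0, "fingers": -1}, {"tx": 0, "ty": -0.0165, "tz": 0.046, "rx": 0, "ry": 0, "rz": 0, "fingers": -1}]'

```text
t: 6.35
tcp_pos: [0.4328, -0.3288, 0.0974]
ee_rot: [0.388, 3.117, 0.006]
force: [1.1, 16.4, 21.5]
opening: 0.0092
grip_force: 15.0
```

Emit:
play_rows --commands '[{"tx": 0, "ty": 0, "tz": 0.001, "rx": 0, "ry": 0, "rz": 0, "fingers": -1}, {"tx": 0, "ty": 0, "tz": 0.002, "rx": 0, "ry": 0, "rz": 0, "fingers": -1}]'

```text
t: 6.52
tcp_pos: [0.4329, -0.3287, 0.0961]
ee_rot: [-0.387, -3.118, -0.005]
force: [-1.3, 13.0, 17.7]
opening: 0.0093
grip_force: 15.0
```

Emit:
play_rows --commands '[{"tx": 0, "ty": 0, "tz": 0, "rx": 0, "ry": 0, "rz": 0, "fingers": 0}, {"tx": 0, "ty": 0, "tz": 0, "rx": 0, "ry": 0, "rz": 0, "fingers": 0}, {"tx": 0, "ty": 0, "tz": 0, "rx": 0, "ry": 0, "rz": 0, "fingers": 0}, {"tx": 0, "ty": 0, "tz": 0, "rx": 0, "ry": 0, "rz": 0, "fingers": 0}, {"tx": 0, "ty": 0, "tz": 0, "rx": 0, "ry": 0, "rz": 0, "fingers": 0}]'

```text
t: 6.93
tcp_pos: [0.4322, -0.3306, 0.0961]
ee_rot: [0.387, 3.117, -0.001]
force: [-1.3, -0.6, -0.2]
opening: 0.0349
grip_force: 0.0
```

Emit:
play_rows --commands '[{"tx": 0, "ty": 0, "tz": -0.04, "rx": 0, "ry": 0, "rz": 0, "fingers": 0.2}, {"tx": 0, "ty": 0, "tz": -0.08, "rx": 0, "ry": 0, "rz": 0, "fingers": 1}, {"tx": 0, "ty": 0, "tz": -0.12, "rx": 0, "ry": 0, "rz": 7, "fingers": 1}, {"tx": 0, "ty": 0, "tz": -0.14, "rx": 0, "ry": 0, "rz": 14, "fingers": 1}, {"tx": 0, "ty": 0, "tz": -0.14, "rx": 0, "ry": 0, "rz": 21, "fingers": 1}]'

```text
t: 7.35
tcp_pos: [0.4345, -0.3328, 0.2432]
ee_rot: [0.955, 2.982, -0.009]
force: [-0.3, -1.2, 0.8]
opening: 0.0676
grip_force: 0.0
```

```bash
python3 - <<'E'
from h import *
t=camera("top")[:,:,::-1];s=camera("side")[:,:,::-1]
f=lambda i,x,y:cv2.resize(i[y:y+150,x:x+190],None,fx=2.1,fy=2.1,interpolation=cv2.INTER_CUBIC)
cv2.imwrite("pics/c.png",np.hstack([f(t,210,200),f(s,270,190)]))
o=observe();print(o["tcp_pos"],o["ee_rot"],o["opening"],o["force"],o["qpos"])
E
```

```text
[ 0.43276018 -0.33097443  0.23796618] [ 0.94985752  2.9910957  -0.00313512] 0.07611325865267046 [-0.75027549 -0.11810536 -0.5826674 ] [-7.97572555e-01  7.24962126e-02  1.79589199e+00 -2.20315856e-04
  1.26935411e+00 -1.75332468e+00]
```

View pics/c.png

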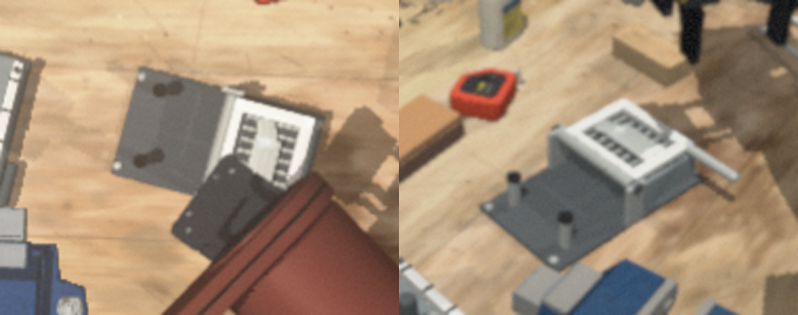

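Emit:
play_rows --commands '[{"tx": 0.009, "ty": 0.031, "tz": 0, "rx": 0, "ry": 0, "rz": 7, "fingers": 1}, {"tx": 0.018, "ty": 0.062, "tz": 0, "rx": 0, "ry": 0, "rz": 14, "fingers": 1}, {"tx": 0.026, "ty": 0.093, "tz": 0, "rx": 0, "ry": 0, "rz": 21, "fingers": 1}, {"tx": 0.035, "ty": 0.124, "tz": 0, "rx": 0, "ry": 0, "rz": 28, "fingers": 1}, {"tx": 0.044, "ty": 0.1545, "tz": 0, "rx": 0, "ry": 0, "rz": 35, "fingers": 1}]'

```text
t: 7.87
tcp_pos: [0.4847, -0.1769, 0.2346]
ee_rot: [-1.807, -2.567, 0.001]
force: [0.1, -0.0, -0.2]
opening: 0.0869
grip_force: 0.0
```

Emit:
play_rows --commands '[{"tx": 0.025, "ty": 0.02, "tz": 0, "rx": 0, "ry": 0, "rz": 7, "fingers": 1}, {"tx": 0.05, "ty": 0.04, "tz": 0, "rx": 0, "ry": 0, "rz": 14, "fingers": 1}, {"tx": 0.075, "ty": 0.06, "tz": 0, "rx": 0, "ry": 0, "rz": 21, "fingers": 1}, {"tx": 0.1, "ty": 0.08, "tz": 0, "rx": 0, "ry": 0, "rz": 28, "fingers": 1}, {"tx": 0.1245, "ty": 0.101, "tz": 0, "rx": 0, "ry": 0, "rz": 33.5, "fingers": 1}]'

```text
t: 8.28
tcp_pos: [0.5373, -0.0256, 0.2346]
ee_rot: [-2.47, -1.939, 0.003]
force: [1.2, -0.8, 0.7]
opening: 0.0873
grip_force: 0.0
```

Emit:
play_rows --commands '[{"tx": 0, "ty": 0, "tz": 0, "rx": 0, "ry": 0, "rz": 0, "fingers": 1}, {"tx": 0, "ty": 0, "tz": 0, "rx": 0, "ry": 0, "rz": 0, "fingers": 1}]'

```text
t: 8.45
tcp_pos: [0.5375, -0.0256, 0.2347]
ee_rot: [-2.461, -1.95, 0.003]
force: [0.8, -1.0, 0.2]
opening: 0.0867
grip_force: 0.0
```

```bash
python3 - <<'E'
from h import *
from fit import W,pin
t=camera("top")[:,:,::-1];s=camera("side")[:,:,::-1]
f=lambda i,x,y:cv2.resize(i[y:y+150,x:x+190],None,fx=2.1,fy=2.1,interpolation=cv2.INTER_CUBIC)
cv2.imwrite("pics/d.png",np.hstack([f(t,130,170),f(s,205,270)]))
p=[.5282,-.2762,-.2484]
for a in(3.14,3.04,2.94): print("TIP",proj("side",W(p,pin(a,-.1))),"seen 430,274")
o=observe();print(o["tcp_pos"],o["ee_rot"],o["opening"],o["force"],o["qpos"])
Y=R.from_rotvec(o["ee_rot"]).as_matrix();print(Y.round(3))
E
```

```text
box [ 0.5282 -0.2762 -0.2484  0.4481]
[[-2.6, 0.6], [-0.8, -1.1], [-0.5, -1.5], [1.3, 1.3], [0.6, 0.7], [0.2, -1.1], [-0.2, -3.0], [0.0, -1.8], [-1.3, -0.2], [-0.2, 1.7], [4.4, 0.9], [0.5, -0.3]]
pin [ 0.46947703 -0.19060686  0.07792912] hinge [ 0.45263877 -0.25700073  0.045     ]
gate [ 0.5085 -0.0187  2.9148]
[[-2.6, 0.5], [0.4, -0.2], [0.7, -1.8], [-2.9, -1.9], [-0.3, -1.1], [-2.4, 1.0], [0.5, 2.5], [2.3, -5.1], [-4.0, -1.3]]
handle [ 0.53775831 -0.02542969  0.06      ]
---
pintip (array([ 0.4452, -0.1851,  0.0791]), array([-0.1, -0.2,  0.2,  0. ]))
handletop (array([ 0.5402, -0.0284,  0.0717]), array([-0.5, -0.7,  0.7,  0.1]))
foot++ (array([ 6.036e-01, -1.985e-01, -1.000e-04]), array([-0.2, -0.4,  0.4,  0. ]))
foot-+ (array([ 0.5015, -0.1746,  0.0018]), array([-0.6, -1. ,  1. ,  0.1]))
gNW [ 0.62473144 -0.00303566  0.034     ]
gNE [ 0.60471636 -0.09131385  0.034     ]
gSW [0.45523642 0.03852878 0.034     ]
gSE [ 0.43649988 -0.04914449  0.034     ]
grille [ 0.5526127  -0.37968815  0.039     ] [ 0.45621403 -0.35133989  0.039     ]
[ 0.44810943 -0.18522036  0.0779273 ]
TIP [[429.85656549 273.14649457]] seen 430,274
TIP [[430.20490159 270.1775206 ]] seen 430,274
TIP [[430.28806206 267.38003782]] seen 430,274
[ 0.53721814 -0.0274587   0.2350313 ] [-2.46502147 -1.94576516  0.00289632] 0.08647870553022875 [ 0.13299473  0.12316275 -0.09933048] [-1.97375813e-01  6.27665481e-02  1.81193406e+00 -6.86166694e-04
  1.26896812e+00  3.71985006e-02]
[[ 0.232  0.973 -0.002]
 [ 0.973 -0.232 -0.   ]
 [-0.001 -0.002 -1.   ]]
```

View pics/d.png

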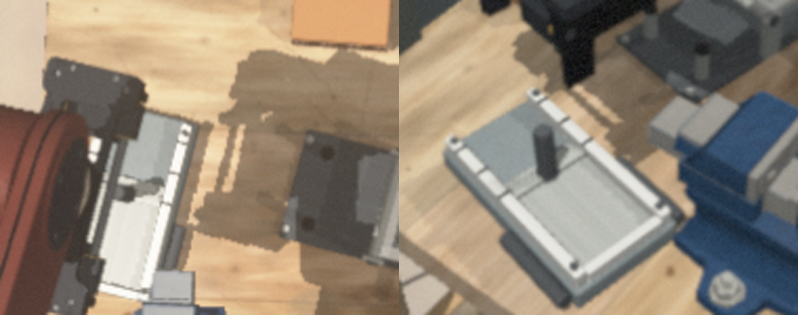

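```bash
python3 - <<'E' | tail -2
from fit import *
print(tri(T(200,304),S(345,318),[.43,-.05,.1]));print(tri(T(268,303),S(413,263),[.43,-.05,.1]))
E
```

```text
(array([ 0.4658, -0.0619,  0.089 ]), array([-0.2, -0.3,  0.3,  0. ]))
(array([ 0.4614, -0.1035,  0.0932]), array([ 1.6,  2.7, -2.5, -0.2]))
```

Emit:
play_rows --commands '[{"tx": 0, "ty": 0.001, "tz": 0.03, "rx": 0, "ry": 0, "rz": 0, "fingers": 1}, {"tx": 0, "ty": 0.001, "tz": 0.06, "rx": 0, "ry": 0, "rz": 0, "fingers": 1}, {"tx": 0, "ty": 0.001, "tz": 0.09, "rx": 0, "ry": 0, "rz": 0, "fingers": 1}, {"tx": 0, "ty": 0.001, "tz": 0.11, "rx": 0, "ry": 0, "rz": 0, "fingers": 1}, {"tx": 0, "ty": 0.001, "tz": 0.124, "rx": 0, "ry": 0, "rz": 0, "fingers": 1}]' --grip_force 30

```text
t: 8.97
tcp_pos: [0.5366, -0.0287, 0.109]
ee_rot: [-2.467, -1.94, 0.005]
force: [-0.6, -1.6, 0.0]
opening: 0.0868
grip_force: 0.0
```

Emit:
play_rows --commands '[{"tx": 0, "ty": 0, "tz": 0, "rx": 0, "ry": 0, "rz": 0, "fingers": -1}, {"tx": 0, "ty": 0, "tz": 0, "rx": 0, "ry": 0, "rz": 0, "fingers": -1}, {"tx": 0, "ty": 0, "tz": 0, "rx": 0, "ry": 0, "rz": 0, "fingers": -1}, {"tx": 0, "ty": 0, "tz": 0, "rx": 0, "ry": 0, "rz": 0, "fingers": -1}, {"tx": 0, "ty": 0, "tz": 0, "rx": 0, "ry": 0, "rz": 0, "fingers": -1}]'

```text
t: 9.38
tcp_pos: [0.5398, -0.0277, 0.1138]
ee_rot: [2.468, 1.941, 0.003]
force: [0.7, 0.6, 0.7]
opening: 0.0618
grip_force: 0.0
```

Emit:
play_rows --commands '[{"tx": 0, "ty": 0, "tz": 0, "rx": 0, "ry": 0, "rz": 0, "fingers": -1}, {"tx": 0, "ty": 0, "tz": 0, "rx": 0, "ry": 0, "rz": 0, "fingers": -1}, {"tx": 0, "ty": 0, "tz": 0, "rx": 0, "ry": 0, "rz": 0, "fingers": -1}, {"tx": 0, "ty": 0, "tz": 0, "rx": 0, "ry": 0, "rz": 0, "fingers": -1}, {"tx": 0, "ty": 0, "tz": 0, "rx": 0, "ry": 0, "rz": 0, "fingers": -1}]'

```text
t: 9.8
tcp_pos: [0.5389, -0.0272, 0.1123]
ee_rot: [2.469, 1.942, 0.0]
force: [0.6, 0.3, 0.3]
opening: 0.0283
grip_force: 0.0
```

Emit:
play_rows --commands '[{"tx": 0, "ty": 0, "tz": 0, "rx": 0, "ry": 0, "rz": 0, "fingers": -1}, {"tx": 0, "ty": 0, "tz": 0, "rx": 0, "ry": 0, "rz": 0, "fingers": -1}, {"tx": 0, "ty": 0, "tz": 0, "rx": 0, "ry": 0, "rz": 0, "fingers": -1}]'

```text
t: 10.05
tcp_pos: [0.5387, -0.0272, 0.1122]
ee_rot: [-2.469, -1.942, 0.001]
force: [-1.6, 0.7, 0.6]
opening: 0.0152
grip_force: 30.0
```

Emit:
play_rows --commands '[{"tx": 0, "ty": 0.007, "tz": 0, "rx": 0, "ry": 0, "rz": 0, "fingers": -1}, {"tx": 0, "ty": 0.014, "tz": 0, "rx": 0, "ry": 0, "rz": 0, "fingers": -1}, {"tx": 0, "ty": 0.021, "tz": 0, "rx": 0, "ry": 0, "rz": 0, "fingers": -1}, {"tx": 0, "ty": 0.028, "tz": 0, "rx": 0, "ry": 0, "rz": 0, "fingers": -1}, {"tx": 0, "ty": 0.03, "tz": 0, "rx": 0, "ry": 0, "rz": 0, "fingers": -1}]'

```text
t: 10.47
tcp_pos: [0.5674, -0.0339, 0.1121]
ee_rot: [-2.467, -1.94, 0.004]
force: [-9.2, 2.7, 10.0]
opening: 0.0152
grip_force: 30.0
```

Emit:
play_rows --commands '[{"tx": 0, "ty": 0, "tz": 0, "rx": 0, "ry": 0, "rz": 0, "fingers": -1}, {"tx": 0, "ty": 0, "tz": 0, "rx": 0, "ry": 0, "rz": 0, "fingers": -1}, {"tx": 0, "ty": 0, "tz": 0, "rx": 0, "ry": 0, "rz": 0, "fingers": -1}, {"tx": 0, "ty": 0, "tz": 0, "rx": 0, "ry": 0, "rz": 0, "fingers": -1}]'

```text
t: 10.8
tcp_pos: [0.5668, -0.0338, 0.1121]
ee_rot: [-2.467, -1.94, 0.004]
force: [-7.6, 2.1, 8.2]
opening: 0.015
grip_force: 30.0
```

```bash
python3 - <<'E'
from h import *
t=camera("top")[:,:,::-1];s=camera("side")[:,:,::-1]
f=lambda i,x,y,w,h,k:cv2.resize(i[y:y+h,x:x+w],None,fx=k,fy=k,interpolation=cv2.INTER_CUBIC)
cv2.imwrite("pics/e.png",np.hstack([f(t,140,200,100,120,4),f(s,220,300,100,120,4)]))
o=observe();print(o["tcp_pos"],o["opening"],o["force"],o["grip_force"])
E
```

```text
[ 0.56679356 -0.03378779  0.11214006] 0.015398799803491034 [-7.63750016  2.07264066  7.93492932] 30.008420613594353
```

View pics/e.png

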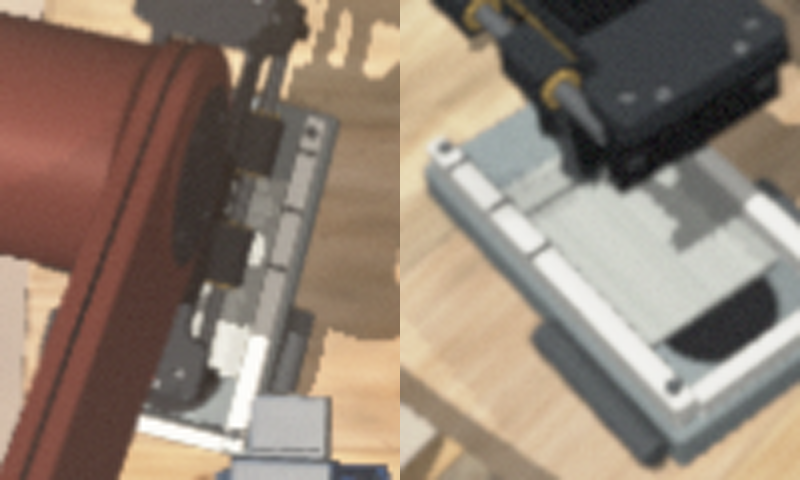

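```bash
python3 - <<'E' | sed -n '/GATE/,$p'
from fit import *
P=lambda u,v:(( u-400)/4+220,v/4+300)
p=[.509,-.021,np.pi-.24]
print("GATE")
for n,u,z in(("edgeL",P(655,345),.0265),("edgeR",P(778,268),.0265),("lineA",P(530,215),.0265),("lineB",P(570,188),.0265),("closedlineA",S(135,425),.0265),("closedlineB",S(240,350),.0265),("mark1",P(450,185),.034),("mark2",P(495,217),.034),("mark3",P(540,250),.034)):
    w=ray("side",u,z)-[p[0],p[1],0]; c,s=np.cos(p[2]),np.sin(p[2])
    print(n,(1e3*np.array([c*w[0]+s*w[1],-s*w[0]+c*w[1]])).round(1))
E
```

```text
GATE
edgeL [ 32.7 -33.7]
edgeR [35.1 25. ]
lineA [-51.6 -34.4]
lineB [-52.7 -13.8]
closedlineA [-25.7 -35.6]
closedlineB [-30.2  31.8]
mark1 [-80.3 -53.5]
mark2 [-54.2 -48.6]
mark3 [-28.5 -44.1]
```

```bash
python3 - <<'E'
from h import *
s=camera("side")[:,:,::-1]; cv2.imwrite("pics/side_e.png",s)
cv2.imwrite("pics/f.png",cv2.resize(s[330:404,225:325],None,fx=8,fy=8,interpolation=cv2.INTER_CUBIC))
c0=cv2.imread("pics/side0.png")
E
```

```text
(no output)
```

View pics/f.png

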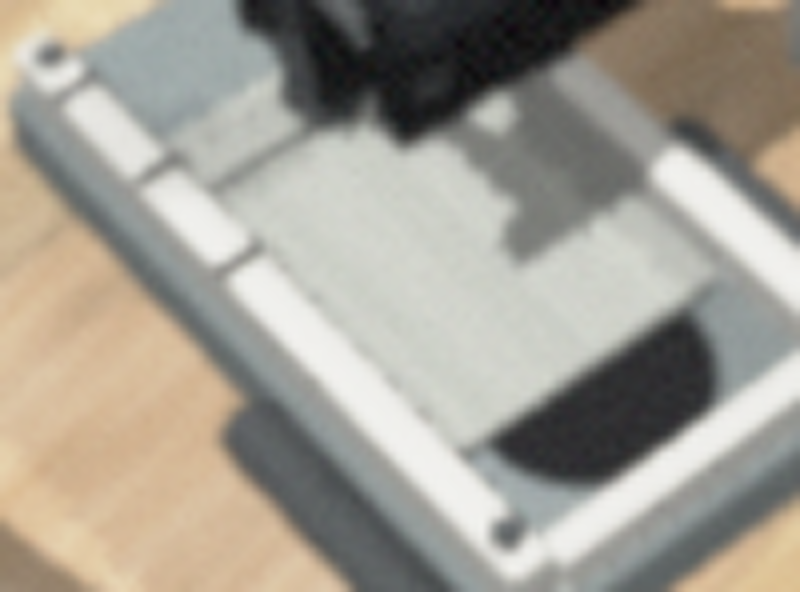

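```bash
python3 - <<'E' | sed -n '/GATE/,$p'
from fit import *
P=lambda u,v:(u/8+225-.44,v/8+330-.44)
print("GATE")
arc=[(497,440),(520,462),(550,478),(585,483),(620,475),(655,455),(690,425),(710,390),(716,360),(705,335),(688,318)]
A=np.array([ray("side",P(*u),.0235)[:2] for u in arc])
e=np.array([ray("side",P(*u),.0255)[:2] for u in((465,447),(715,272))])
for R0 in(None,.025):
    f=lambda q:np.hypot(*(A-q[:2]).T)-(q[2] if R0 is None else R0)
    r=least_squares(f,[*A.mean(0),.025]); print("circle",r.x,(r.fun*1e3).round(1))
    d=(e[1]-e[0])/np.linalg.norm(e[1]-e[0]); n=np.array([-d[1],d[0]]); print("edge past centre mm",(r.x[:2]-e[0])@n*1e3,"edge dir",d,"n",n)
M=np.array([ray("side",P(*u),.034)[:2] for u in((70,92),(157,167),(237,258))]); print("marks",M,np.hypot(*np.diff(M,axis=0).T))
print("bolts",np.linalg.norm(ray("side",P(48,55),.034)-ray("side",P(507,530),.034)))
L=np.array([ray("side",P(*u),.0265)[:2] for u in((217,187),(310,130))]); n=np.array([.971,-.24])
print("line->marks along opening",(L@n)[:,None]-M@n)
L0=np.array([ray("side",S(*u),.0265)[:2] for u in((135,425),(240,350))]); M0=ray("side",S(118,420),.034)[:2]
print("closed",L0@n, "now",L@n, M0@n)
E
```

```text
GATE
circle [ 0.4797534  -0.00928642  0.02371864] [-0.9 -0.1  0.8  1.1  0.2 -1.1 -0.9 -0.1  0.9  0.5 -0.4]
edge past centre mm -1.9712693317430894 edge dir [-0.21993098 -0.97551543] n [ 0.97551543 -0.21993098]
circle [ 0.48141986 -0.00970163  0.025     ] [-2.1 -0.8  0.6  1.1  0.5 -0.6 -0.6 -0.1  0.6 -0.3 -1.5]
edge past centre mm -0.2542985211204192 edge dir [-0.21993098 -0.97551543] n [ 0.97551543 -0.21993098]
marks [[0.60647108 0.00298968]
 [0.57802507 0.0070744 ]
 [0.54912392 0.01483567]] [0.02873778 0.02992514]
bolts 0.15575168566769212
line->marks along opening [[-0.03510606 -0.00650465  0.02342108]
 [-0.03501662 -0.00641521  0.02351051]]
closed [0.52488066 0.5295607 ] now [0.55305984 0.55314928] 0.5272495681673078
```

```bash
python3 - <<'E' | sed -n '/GATE/,$p'
from fit import *
print("GATE")
n=np.array([.971,-.24]); m=np.array([.24,.971]); o=np.array([.509,-.021])
for yaw in(-.24,-.22):
  n=np.array([np.cos(yaw),np.sin(yaw)]); m=np.array([-n[1],n[0]])
  for nm in("side0","side_e"):
    g=cv2.imread(f"pics/{nm}.png",0).astype(np.float32)
    xs=np.arange(-.01 if nm=="side0" else .015,.075,.0005); out=[]
    for z,ys in((.0265,np.arange(.018,.034,.001)),(.034,np.arange(.038,.045,.001))):
        P=np.array([[*(o+x*n+y*m),z] for y in ys for x in xs]); q=proj("side",P).astype(np.float32)
        v=cv2.remap(g,q[:,0].reshape(len(ys),-1),q[:,1].reshape(len(ys),-1),cv2.INTER_CUBIC).mean(0)
        b=v-cv2.blur(v[None],(31,1))[0]; k=[i for i in range(2,len(v)-2) if b[i]==b[max(0,i-8):i+9].min() and b[i]<-5]
        print(yaw,nm,z,[(round(float(xs[i])*1e3,1),round(float(b[i]))) for i in k])
E
```

```text
GATE
-0.24 side0 0.0265 [(25.5, -24), (46.0, -5)]
-0.24 side0 0.034 [(30.0, -42), (60.0, -36)]
-0.24 side_e 0.0265 [(54.0, -30)]
-0.24 side_e 0.034 [(30.0, -48), (59.5, -40)]
-0.22 side0 0.0265 [(26.0, -24), (46.0, -5)]
-0.22 side0 0.034 [(31.0, -45), (60.5, -44)]
-0.22 side_e 0.0265 [(54.5, -30)]
-0.22 side_e 0.034 [(30.5, -52), (60.5, -49)]
```

Emit:
play_rows --commands '[{"tx": 0, "ty": 0.0015, "tz": 0, "rx": 0, "ry": 0, "rz": 0, "fingers": -1}, {"tx": 0, "ty": 0.0015, "tz": 0, "rx": 0, "ry": 0, "rz": 0, "fingers": -1}, {"tx": 0, "ty": 0.0015, "tz": 0, "rx": 0, "ry": 0, "rz": 0, "fingers": -1}, {"tx": 0, "ty": 0.0015, "tz": 0, "rx": 0, "ry": 0, "rz": 0, "fingers": -1}, {"tx": 0, "ty": 0.0015, "tz": 0, "rx": 0, "ry": 0, "rz": 0, "fingers": -1}]'

```text
t: 11.37
tcp_pos: [0.5682, -0.0341, 0.1121]
ee_rot: [-2.467, -1.94, 0.004]
force: [-7.8, 2.9, 8.0]
opening: 0.0147
grip_force: 30.0
```

Emit:
play_rows --commands '[{"tx": 0, "ty": 0, "tz": 0, "rx": 0, "ry": 0, "rz": 0, "fingers": -1}, {"tx": 0, "ty": 0, "tz": 0, "rx": 0, "ry": 0, "rz": 0, "fingers": -1}, {"tx": 0, "ty": 0, "tz": 0, "rx": 0, "ry": 0, "rz": 0, "fingers": -1}, {"tx": 0, "ty": 0, "tz": 0, "rx": 0, "ry": 0, "rz": 0, "fingers": -1}, {"tx": 0, "ty": 0, "tz": 0, "rx": 0, "ry": 0, "rz": 0, "fingers": -1}]'

```text
t: 11.78
tcp_pos: [0.5682, -0.0341, 0.1121]
ee_rot: [-2.467, -1.94, 0.004]
force: [-8.3, 2.8, 7.6]
opening: 0.0152
grip_force: 30.0
```

```bash
python3 - <<'E'
from cell import *
o=observe();print(o["t"],o["tcp_pos"],o["force"],o["grip_force"])
print(sign_off())
E
```

```text
11.7833 [ 0.56816053 -0.03411494  0.11211628] [-8.28242449  2.80067897  7.57505591] 30.009022350423038
the job is handed in; nothing more can be done
None
```

The frame is turned over flat on the grille and the gate is held open at about 30 mm by its handle with 30 N of grip; I signed off at 11.8 s, and sign-off returned no verdict.

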